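Pack the peg extractor and ease the sticking lid home

ROBOT

A 7-joint arm with a two-finger parallel gripper is mounted at the origin on the work surface. World frame = base frame: x ahead of the robot, y to its left, z up, the work surface at z = 0. Lengths are in m, angles in rad, forces in N, time in s.
With the tool pointing down it reaches from about 0.425 to 0.95 m from the base axis. Payload 4.7 kg.
Tool frame: the origin (TCP) lies midway between the tips of the shut fingers; the grasp point (between the pads) lies 19 mm behind it (grip_point_offset is the distance from the TCP to the grasp point, in m); z points along the fingers, y is the line along which they close (so a half turn about z gives the same grasp; the last joint's range is limited). The gripper opens to 85 mm and grips with 20 to 120 N. Pads are 22 mm wide; open, the fingers measure 114 mm over their backs; the gripper's body (76 mm by 85 mm) begins 54 mm behind the grasp point. The pads swing forward as they close: fully open they stand 13 mm farther back than shut.
Start: joints at [-1.309, 0.469, -0.049, 1.532, 0.024, 1.141, -0.082], TCP at [0.193, 0.647, 0.231] pointing down, gripper open.
Joint ranges: [-2.59, 2.59], [-0.33, 1.99], [-1.39, 1.29], [0.1, 2.45], [-1.04, 4.18], [0.21, 1.99], [-2.66, 2.66]. Speed limits (rad/s): [2.57, 2.57, 3.14, 3.14, 3.14, 3.14, 3.14].

INTERFACE

Orientations are given as a 3x3 rotation matrix whose columns are the frame's x, y, z axes.
In Python, from bench import move_ptp, move_straight, set_joints, grip, hold, solve_ik, sense, capture, MotionError, sign_off, grip_point_offset gives the robot as it stands. The module is installed in compiled form; this text tells all that it offers. Calls block until the motion is done:
- move_ptp(position, orientation): joint-space move of the TCP to a pose.
- move_straight(position, max_speed=0.15, orientation=None, max_force=None): straight line of the TCP; orientation=None keeps the orientation; max_speed is the mean speed in m/s. With max_force (N) it stops when the force on the tool has changed by that much, and returns True; else False.
- set_joints(angles): joint-space move.
- grip(opening): finger opening in m; the grip force is fixed at half the most; returns when the fingers have stopped.
- hold(seconds).
- solve_ik(position, orientation): joint angles nearest the present ones, or None.
- sense(): the state.
- capture(name): name is "side" or "top"; returns a dict with "frame" (420x560x3 uint8, red, green, blue), "z_map" (420x560 float32, m along the optical axis (not along the pixel's ray), 0 where there is no reading), "fovy" (degrees; the focal length in pixels is half the picture's height over the tangent of half this angle, whatever the lens; pixels are square), "cx", "cy" (the principal point, pixels), "dist" ([k1, k2, p1, p2, k3] as OpenCV has them; the pictures are not rectified), "extrinsics" (4x4, takes a point from camera to world coordinates). Camera axes: x right, y down, z forward; pixel columns grow to the right and rows downward; lengths in m; the calibration is good to about 2 mm. A picture is of the moment at which its call begins.
A pose or a line that the arm cannot do raises MotionError and nothing moves.
- sign_off(): hands the job in; it is judged then, once.
The state is a dict: "time": time; "qpos": joint angles; "joint_velocities": joint speeds; "joint_torque": joint torques, N m; "eef_pos": TCP position; "tool_rot": TCP orientation; "contact_force": force on the tool from outside, world axes, zero at the start; "wrist_torque": the same for the moment, N m; "grip_width": finger opening in m; "gripper_force": force on a finger pad.
Only numpy, scipy, OpenCV 4.12 (cv2) and the standard library are available. Lean on these libraries where they do the work, as an engineer would, in place of code of your own. Each camera call takes 0.05 s, during which the arm holds its last target. There are 200 camera calls.

TASK

Lay the steel peg extractor flat on its drawn outline in the open tray of the blue peg case, handle and hook the way they are drawn, and let go of it. Then slide the case's metal lid fully home against the far wall at both its ends: it sticks and racks in its track, so work it along by gentle pushes at its two knobs in turn and never force it when it binds. Leave the other things on the table where they are.

Things in the scene. Friction and masses are not known exactly. Their poses are not given: they have to be found in the camera images.
- case: Blue plastic case, fixed: 280 (x) by 330 (y) by 46 mm high. Origin: centre of its underside; +x is the lid's closing direction, away from the robot; +y left. Near part (x -140 to -10 mm): lid stowed, roofed over |y| under 90 mm (roof top 46 mm). Far part (x to 130, |y| under 130 mm): open tray, floor at 6 mm. Far wall (inner face x = 130 mm) stops the lid; side track lips, top 46 mm, reach in to |y| 141 mm.
- lid: Aluminium sheet, 150 (x) by 301 (y) by 5 mm, 0.45 kg, captive in the side tracks, top at 39 mm; origin: centre of underside. Must go 93 to 110 mm along the case's +x. Slides at 2 to 6 N; pushed at one knob it turns about its other end and binds hard once that knob is some 14 to 20 mm ahead; pushing the other knob frees it. Its middle is under the roof. Starts slightly skewed.
- knob_left (a point): Centre (half-way up) of the lid's left knob: upright cylinder, 20 mm diameter, 39 to 71 mm above the table; 45 mm behind the lid's origin (-x), 120 mm to its left (+y), in the gap between roof and track lip. It stands above the roof and lips (46 mm), so shut fingers held just over these can push it from behind towards the case's +x.
- knob_right (a point): The same for the right knob, at y = -120 mm on the lid.
- home_left (a point): Where knob_left is when the lid is fully home: fixed on the case at x = 10 mm, y = 120 mm (axes as the case's).
- home_right (a point): Where knob_right is when the lid is fully home: fixed on the case at x = 10 mm, y = -120 mm.
- extractor_centre (a point): Grasp point, near the balance point, of the loose stainless peg extractor (0.16 kg) lying flat: on its shaft (12 mm wide, 12 mm high), half-way up, 6 mm above what it lies on. Its +x runs along the shaft to the hook. Shaft from 40 mm behind this point to 90 mm ahead; the cross handle (20 mm long, 64 mm wide, 18 mm high) is centred 50 mm behind it.
- extractor_hook (a point): Centre of the extractor's hook, a short bend 12 mm wide and 12 mm high: 84 mm ahead of extractor_centre along +x and 14 mm to its -y side.
- mark_centre (a point): Where extractor_centre belongs on the outline drawn in white on the tray floor: case x = 83, y = 15 mm, 12 mm above the table (6 above the tray floor). The drawn handle is to the case's left (+y), the shaft runs to -y: there the extractor's +x is the case's -y. It is 47 mm from the far wall and 48 to 60 mm from the lid's front edge: open the fingers only some 40 mm there.
- mark_hook (a point): Where extractor_hook belongs: fixed in the case at x = 69 mm, y = -69 mm, on the near side of the drawn shaft.
- pegs_three: Bystander: three nested yellow aluminium V-pegs, 190 x 28 mm, 30 mm high; leave.
- pegs_two: Bystander: two nested yellow aluminium V-pegs, 185 x 28 mm, 25 mm high; leave.
- bowl: Bystander: white ceramic bowl, 140 mm across, 60 mm high; leave.
- mug: Bystander: mug, 80 mm across, 90 mm high; leave.
- jar: Bystander: amber glass jar, 72 mm across, 100 mm high; leave.
- flask: Bystander: steel flask, 72 mm across, 220 mm high; leave.
- latch: Bystander: snapped-off blue latch, 45 x 50 mm, 12 mm high; leave.
Not all that is in view belongs to the job. Leave any green or yellow look-alike of the part that bears extractor_centre alone.

How it is judged:
By the outcome, as a careful person would: the job done as asked, in the order asked, and still so for the second after the job is handed in, with the robot touching nothing.
It also fails if it takes over 64 s, if anything falls off the work surface, if the arm or the gripper's body presses on something with over 40 N, if the wrist force passes 120 N, or if a joint passes its speed limit or range.

## Working session

There is one attempt and no reset: what is moved stays moved. The work goes in short steps, each a Python script; the robot and the scene stay as the last script left them, time stands still between calls to the robot, and variables do not carry over. Pictures are saved under pics/ and viewed, at most 10 in all, crops included, and the job is handed in when it is done.

```bash
mkdir -p pics; cat > h.py <<'E'
import numpy as np, cv2
from bench import *
def snap(n):
    c=capture(n); np.savez(f'{n}.npz',**c); return c
def load(n): return dict(np.load(f'{n}.npz'))
def K(c):
    h=c['frame'].shape[0]; f=h/2/np.tan(np.radians(float(c['fovy']))/2)
    return np.array([[f,0,float(c['cx'])],[0,f,float(c['cy'])],[0,0,1]])
def rays(c,px):
    p=cv2.undistortPoints(np.array(px,float).reshape(-1,1,2),K(c),c['dist']).reshape(-1,2)
    return np.c_[p,np.ones(len(p))]
def onplane(c,px,z):
    T=c['extrinsics']; d=rays(c,px)@T[:3,:3].T; o=T[:3,3]
    return o+d*((z-o[2])/d[:,2])[:,None]
def cloud(c):
    h,w=c['z_map'].shape; u,v=np.meshgrid(np.arange(w),np.arange(h))
    r=rays(c,np.c_[u.ravel(),v.ravel()])*c['z_map'].reshape(-1,1)
    T=c['extrinsics']; P=r@T[:3,:3].T+T[:3,3]; P[c['z_map'].ravel()==0]=np.nan
    return P.reshape(h,w,3)
def proj(c,P):
    T=np.linalg.inv(c['extrinsics']); r,_=cv2.Rodrigues(T[:3,:3])
    return cv2.projectPoints(np.array(P,float).reshape(-1,1,3),r,T[:3,3],K(c),c['dist'])[0].reshape(-1,2)
E
python3 - <<'E'
from h import *
for n in('top','side'):
    c=snap(n); print(n,c['extrinsics'].round(3).tolist(),c['fovy']); cv2.imwrite(f'pics/{n}0.png',cv2.resize(c['frame'][...,::-1],(800,600)))
s=sense();print(s['time'],s['tool_rot'].round(2) if hasattr(s['tool_rot'],'round') else s['tool_rot'],s['grip_width'],grip_point_offset)
E
```

```text
top [[-0.008, -0.987, 0.158, 0.281], [-1.0, 0.007, -0.005, -0.019], [0.004, -0.158, -0.987, 1.469], [0.0, 0.0, 0.0, 1.0]] 43.8389297249348
side [[-0.833, -0.28, 0.478, -0.214], [-0.554, 0.407, -0.726, 1.035], [0.009, -0.869, -0.494, 0.794], [0.0, 0.0, 0.0, 1.0]] 53.51460634204595
0.1 [[-0.96  0.29 -0.  ]
 [ 0.29  0.96 -0.  ]
 [-0.   -0.   -1.  ]] 0.08546394536260127 0.0187
```

View pics/top0.png

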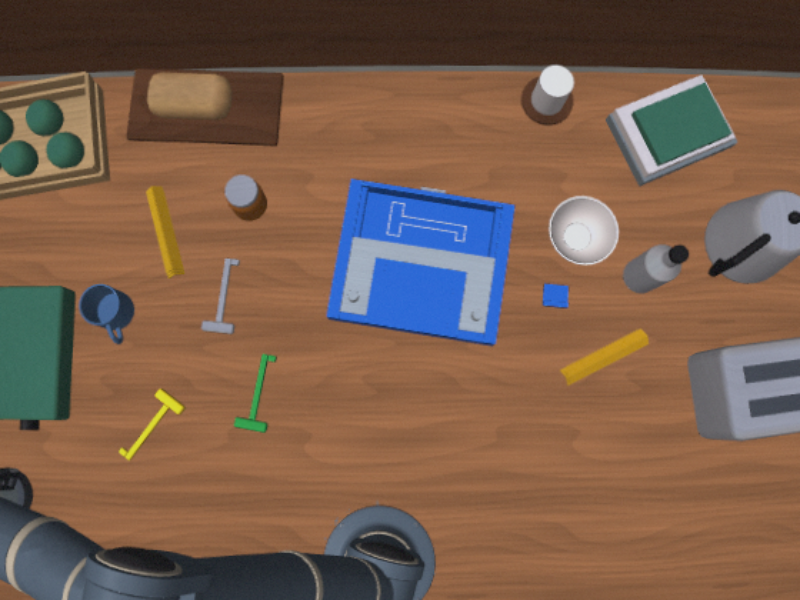

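View pics/side0.png

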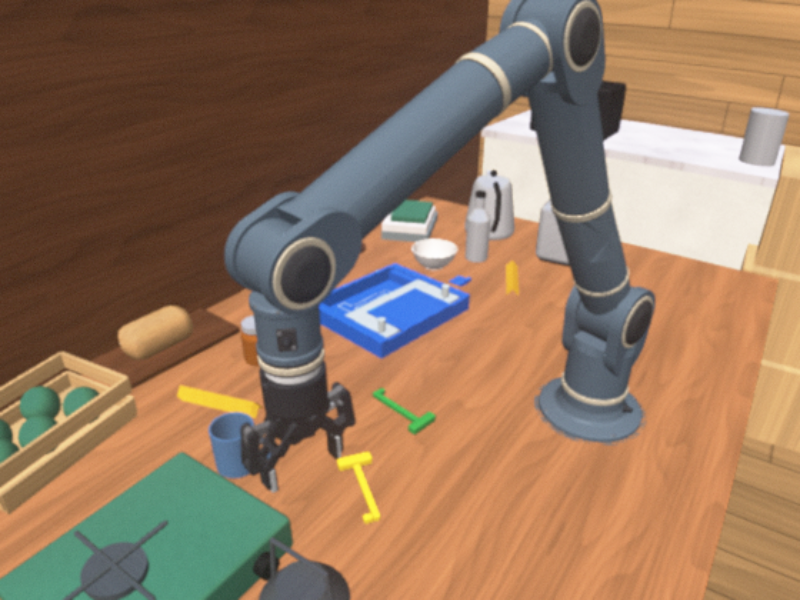

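Look-alikes in the top view: steel-grey at (218,297), green at (255,393), yellow at (151,425). The grey one fits "stainless"; the two coloured ones are decoys. Case at about (420,262), knobs at (353,297) and (476,316). Next I'll measure and confirm in a crop.

```bash
cat > meas.py <<'E'
from h import *
from scipy.optimize import minimize
def rot(a): return np.array([[np.cos(a),-np.sin(a)],[np.sin(a),np.cos(a)]])
def fit_case(c):
    P=cloud(c); hsv=cv2.cvtColor(c['frame'],cv2.COLOR_RGB2HSV)
    m=(hsv[...,0]>100)&(hsv[...,0]<125)&(hsv[...,1]>150)&(abs(P[...,2]-.046)<.006)
    m&=(abs(P[...,1])<.3)
    n,l,st,_=cv2.connectedComponentsWithStats(m.astype(np.uint8)); k=1+np.argmax(st[1:,4])
    q=onplane(c,np.argwhere(l==k)[:,::-1],.046)[:,:2]
    (ctr,sz,a)=cv2.minAreaRect((q*1000).astype(np.float32))
    a=np.radians(a); 
    cand=[a+i*np.pi/2 for i in range(4)]; 
    i=min(range(4),key=lambda i:abs((cand[i]+np.pi)%(2*np.pi)-np.pi))
    print('case',ctr,sz,np.degrees(cand[i]),m.sum())
    return np.array(ctr)/1000,(cand[i]+np.pi)%(2*np.pi)-np.pi
PARTS=[(-.04,.09,-.006,.006,.012),(-.06,-.04,-.032,.032,.018),(.078,.09,-.020,.006,.012)]
def exmask(c,p,zb,S=4):
    h,w=c['frame'].shape[:2]; M=np.zeros((h*S,w*S),np.uint8)
    for x0,x1,y0,y1,z in PARTS:
        q=np.array([[x0,y0],[x1,y0],[x1,y1],[x0,y1]])@rot(p[2]).T+p[:2]
        pts=np.r_[proj(c,np.c_[q,np.full(4,zb+z)]),proj(c,np.c_[q,np.full(4,zb)])]
        cv2.fillConvexPoly(M,cv2.convexHull((pts*S+S/2).astype(np.int32)),255)
    return cv2.resize(M,(w,h),interpolation=cv2.INTER_AREA)/255.
def fit_ex(c,p0,mask,zb):
    f=lambda d:np.abs(exmask(c,[p0[0]+d[0]/1000,p0[1]+d[1]/1000,p0[2]+d[2]/100],zb)-mask).sum()
    r=minimize(f,[0,0,0],method='Nelder-Mead',options=dict(initial_simplex=[[0,0,0],[8,0,0],[0,8,0],[0,0,10]]))
    d=r.x; return [p0[0]+d[0]/1000,p0[1]+d[1]/1000,p0[2]+d[2]/100],r.fun/mask.sum()
E
cat > a.py <<'E'
from meas import *
import json
c=load('top'); ctr,yaw=fit_case(c)
hsv=cv2.cvtColor(c['frame'],cv2.COLOR_RGB2HSV).astype(int)
m=np.zeros(hsv.shape[:2]); w=(slice(175,240),slice(135,172))
m[w]=(hsv[w][...,1]<75)
a,b=onplane(c,[[221/1.4286,308/1.4286],[231/1.4286,268/1.4286]],.012)
p,e=fit_ex(c,[*a[:2],np.arctan2(b[1]-a[1],b[0]-a[0])],m,0)
print('ex',p,np.degrees(p[2]),e,m.sum())
P=cloud(c); kn=[]
for u,v in [(353,297),(476,316)]:
    u,v=int(u/1.4286),int(v/1.4286); s=P[v-10:v+11,u-10:u+11].reshape(-1,3); s=s[abs(s[:,2]-.071)<.012]
    print(len(s),np.median(s,0)); kn.append(np.median(s,0)[:2])
R=rot(yaw)
print('knobs in case frame',[((k-ctr)@R).round(4).tolist() for k in kn])
json.dump(dict(ctr=ctr.tolist(),yaw=yaw,ex=list(p),kn=[k.tolist() for k in kn]),open('m.json','w'))
im=c['frame'].copy()
def poly(loc,z,col):
    q=np.array(loc)@R.T+ctr; pt=proj(c,np.c_[q,np.full(len(q),z)]); big_polys.append((pt,col))
big_polys=[]
poly([[-.14,-.165],[.14,-.165],[.14,.165],[-.14,.165]],.046,(255,0,0))
mk=np.array([.083,.015]); 
for x0,x1,y0,y1,z in PARTS: poly(np.array([[x0,y0],[x1,y0],[x1,y1],[x0,y1]])@rot(-np.pi/2).T+mk,.006,(255,255,0))
x0,y0,x1,y1=130,110,370,290
big=cv2.resize(im[y0:y1,x0:x1],None,fx=3.3,fy=3.3,interpolation=cv2.INTER_CUBIC)
for pt,col in big_polys: cv2.polylines(big,[((pt+.5-[x0,y0])*3.3).astype(np.int32)],True,col,1)
for prt in [exmask(c,p,0)]:
    cs,_=cv2.findContours((cv2.resize(prt[y0:y1,x0:x1],None,fx=3.3,fy=3.3)>.5).astype(np.uint8),0,1); cv2.drawContours(big,cs,-1,(255,0,0),1)
for k in kn: cv2.circle(big,tuple(((proj(c,[[*k,.071]])[0]+.5-[x0,y0])*3.3).astype(int).tolist()),3,(255,0,0),-1)
cv2.imwrite('pics/crop1.png',big[...,::-1])
E
python3 a.py
```

```text
case (578.123291015625, -87.14009094238281) (327.9635314941406, 280.82867431640625) 350.15765380859375 4727
ex [np.float64(0.5029906059425554), np.float64(0.31162593316795306), np.float64(-0.11896228087335362)] -6.816036615293039 0.11270569693598478 423.0
44 [0.50458692 0.04502799 0.07186816]
38 [ 0.46634604 -0.19042885  0.07148923]
knobs in case frame [[-0.095, 0.1177], [-0.0925, -0.1209]]
```

View pics/crop1.png

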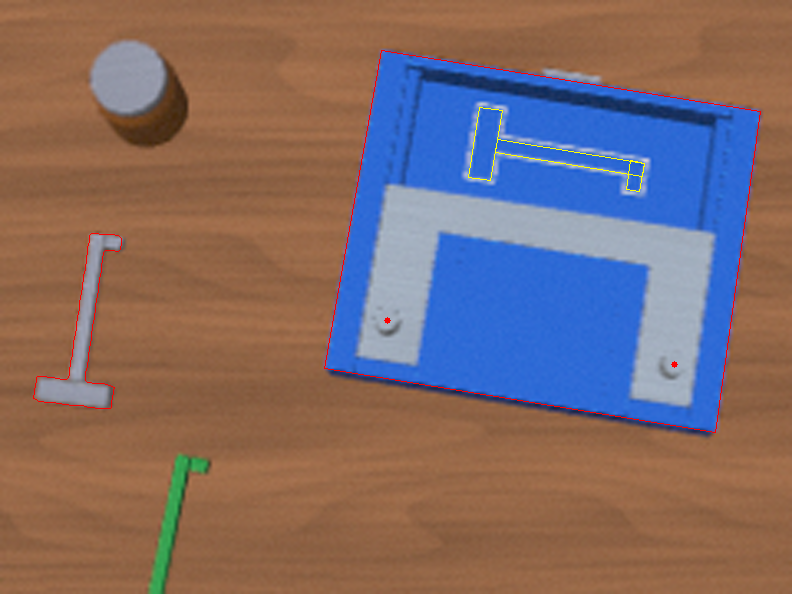

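The crop confirms it. The grey steel extractor is at crop (88,320), with its hook at (115,242) on the right, and the fit overlays it. The yellow template also sits on the drawn outline. Now I'll pick it up.

```bash
cat >> h.py <<'E'
import json
def ori(a): # tool down, tool x at angle a
    return np.array([[np.cos(a),np.sin(a),0],[np.sin(a),-np.cos(a),0],[0,0,-1.]])
def st(t=''):
    s=sense(); print(t,'t=%.1f'%s['time'],np.round(s['eef_pos'],4),'w=%.4f'%s['grip_width'],'F',np.round(s['contact_force'],1)); return s
E
python3 - <<'E'
from h import *
m=json.load(open('m.json')); x,y,a=m['ex']; ctr=np.array(m['ctr']); w=m['yaw']
R=np.array([[np.cos(w),-np.sin(w)],[np.sin(w),np.cos(w)]]); mk=ctr+R@[.083,.015]
for k in (0,np.pi):
    for p,b in (([x,y,.1],a),([*mk,.12],w-np.pi/2)):
        q=solve_ik(p,ori(b+k)); print(k,p,None if q is None else np.round(q,2))
O=ori(a+np.pi)
move_ptp([x,y,.09],O); st()
grip(.06)
print(move_straight([x,y,.003],.1,max_force=8)); st('down')
grip(0); st('closed')
move_straight([x,y,.03],.1); st('lift')
E
```

```text
0 [0.5029906059425554, 0.31162593316795306, 0.1] [-1.08  0.54  0.63  1.89 -0.42  0.84 -1.93]
0 [np.float64(0.6624657492008257), np.float64(-0.0865486965919899), 0.12] [ 0.77  0.89 -1.18  1.61  0.86  1.25  2.39]
3.141592653589793 [0.5029906059425554, 0.31162593316795306, 0.1] [-0.65  0.48  0.03  1.86 -0.02  0.8   0.85]
3.141592653589793 [np.float64(0.6624657492008257), np.float64(-0.0865486965919899), 0.12] [-0.35  0.63  0.62  1.68 -0.43  0.97  0.26]
 t=1.8 [0.5025 0.3134 0.0904] w=0.0856 F [-0.3  1.   0.1]
False
down t=3.2 [0.5035 0.3119 0.0035] w=0.0601 F [-1.1  0.3  0.5]
closed t=3.7 [0.5032 0.3117 0.0036] w=0.0096 F [-0.3 -1.   5.3]
lift t=4.2 [0.5031 0.3117 0.0302] w=0.0100 F [-0.1 -0.2 -1.3]
```

```bash
python3 - <<'E'
from h import *
m=json.load(open('m.json')); x,y,a=m['ex']; ctr=np.array(m['ctr']); w=m['yaw']
R=np.array([[np.cos(w),-np.sin(w)],[np.sin(w),np.cos(w)]]); mk=ctr+R@[.083,.015]
move_straight([x,y,.15],.2)
move_ptp([*mk,.13],ori(w+np.pi/2)); hold(.3); st()
move_straight([*mk,.03],.15)
s=st('pre')
print(move_straight([*mk,.0085],.04,max_force=6)); st('down')
c=snap('top'); cv2.imwrite('pics/place1.png',cv2.resize(c['frame'][100:250,220:370][...,::-1],(600,600),interpolation=cv2.INTER_CUBIC))
E
```

```text
t=6.8 [ 0.6625 -0.0857  0.1301] w=0.0098 F [-1.3 -0.8 -1.4]
pre t=7.6 [ 0.6633 -0.0869  0.0309] w=0.0096 F [ 0.3  0.4 -1.8]
True
down t=8.1 [ 0.6622 -0.0863  0.0096] w=0.0101 F [-0.5  0.5  4.2]
```

View pics/place1.png

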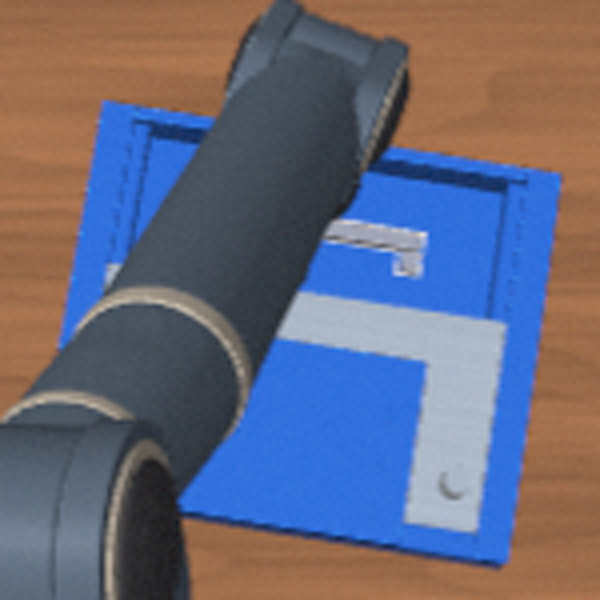

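The extractor's shaft at (375,237) and hook at (408,262) lie on the drawn outline. Next I'll release it, back off and check from a clear view.

```bash
cat > b.py <<'E'
from meas import *
m=json.load(open('m.json')); ctr=np.array(m['ctr']); w=m['yaw']; R=rot(w); O=ori(w+np.pi/2)
def W(x,y,z): return [*(ctr+R@[x,y]),z]
def C(p): return (np.array(p[:2])-ctr)@R
E
python3 - <<'E'
from b import *
grip(.04); st('open')
p=sense()['eef_pos']; move_straight([p[0],p[1],.11],.15)
move_ptp(W(-.13,-.12,.11),O); grip(0); st()
for y in(.12,-.12): print(solve_ik(W(-.135,y,.053),O))
c=snap('top')
hsv=cv2.cvtColor(c['frame'],cv2.COLOR_RGB2HSV).astype(int)
im=c['frame']; big=cv2.resize(im[100:250,220:370],(600,600),interpolation=cv2.INTER_CUBIC)
x0,y0=220,100
mk=W(.083,.015,0)[:2]; pr=exmask(c,[*mk,w-np.pi/2],.006)
cs,_=cv2.findContours((cv2.resize(pr[100:250,220:370],(600,600))>.5).astype(np.uint8),0,1); cv2.drawContours(big,cs,-1,(255,0,0),1)
cv2.imwrite('pics/place2.png',big[...,::-1])
E
```

```text
open t=8.6 [ 0.6611 -0.0861  0.0086] w=0.0400 F [ 0.6  0.2 -0.5]
 t=10.8 [ 0.4297 -0.1831  0.1099] w=-0.0001 F [ 0.5 -0.4  0.4]
[-0.5496323   0.4166424   0.42391524  2.19032346 -0.3041525   0.58936295
 -0.07478625]
[-0.07465148  0.41628812  0.47934392  2.20723491 -0.34295852  0.58786625
  0.48614906]
```

View pics/place2.png

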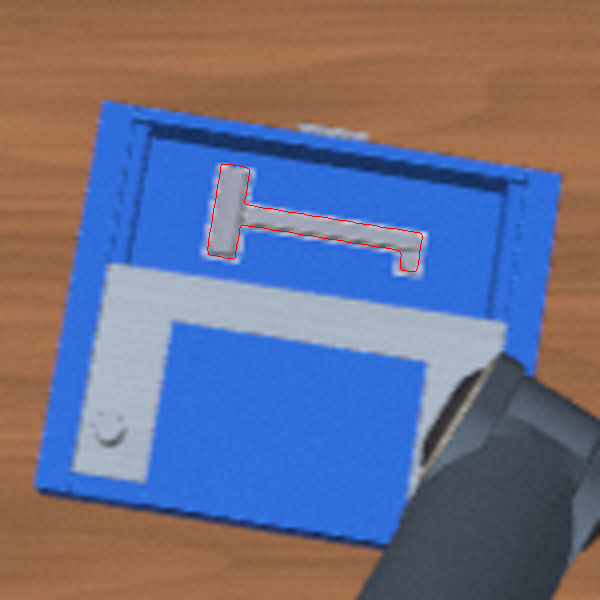

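The extractor is at (315,220) and its outline coincides with the drawn mark, so the placing is good. Now the lid: find contact at each knob with guarded moves.

```bash
cat >> b.py <<'E'
Z=.053
def push(y,x1,f=9,v=.05):
    r=move_straight(W(x1,y,Z),v,orientation=O,max_force=f); s=sense(); e=C(s['eef_pos'])
    print('push y=%.2f to %.3f stop=%s at x=%.4f Fx=%.1f t=%.1f'%(y,x1,r,e[0],(R.T@np.array(s['contact_force'][:2]))[0],s['time'])); return r,e[0]
def go(y,x,xn):  # from current, back off and cross to y at x
    e=C(sense()['eef_pos']); b=min(x,e[0]-.012); 
    move_straight(W(b,e[1],Z),.15); move_straight(W(x,y,Z),.3)
E
python3 - <<'E'
from b import *
move_straight(W(-.135,-.12,Z),.15); st()
push(-.12,-.105,3,.04)
go(.12,-.135,0)
push(.12,-.105,3,.04)
E
```

```text
t=11.4 [ 0.4248 -0.1826  0.0532] w=0.0000 F [ 0.1  0.6 -0.4]
push y=-0.12 to -0.105 stop=True at x=-0.1124 Fx=0.2 t=12.0
push y=0.12 to -0.105 stop=True at x=-0.1143 Fx=-0.0 t=13.8
```

```bash
cat > loop.py <<'E'
import sys
from b import *
xs={1:float(sys.argv[1]),-1:float(sys.argv[2])}; n=int(sys.argv[3]); side=int(sys.argv[4]); lead=float(sys.argv[5]); end=float(sys.argv[6])
for i in range(n):
    y=.12*side
    if abs(C(sense()['eef_pos'])[1]-y)>.02: go(y,xs[side]-.006,0)
    r,x=push(y,min(xs[-side]+lead,end)); xs[side]=max(x,xs[side]) 
    side=-side
print(xs)
E
python3 loop.py -.1143 -.1124 3 1 .010 -.007; python3 - <<'E'
from b import *
c=snap('top'); cv2.imwrite('pics/p3.png',cv2.resize(c['frame'][100:250,220:370][...,::-1],(600,600),interpolation=cv2.INTER_CUBIC))
E
```

```text
push y=0.12 to -0.102 stop=False at x=-0.1017 Fx=-0.1 t=14.2
push y=-0.12 to -0.092 stop=False at x=-0.0910 Fx=0.2 t=16.1
push y=0.12 to -0.081 stop=False at x=-0.0805 Fx=-1.7 t=18.0
{1: np.float64(-0.08053469735637347), -1: np.float64(-0.09095321248791849)}
```

View pics/p3.png

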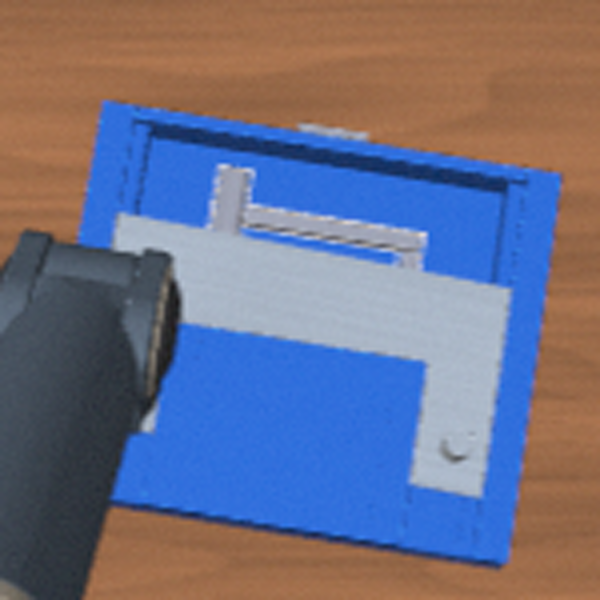

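The lid is advancing, left end ahead by about 10 mm: front edge from (115,218) to (510,290), right knob at (458,447). The extractor hasn't moved. I'll carry on alternating.

```bash
python3 loop.py -.0805 -.0910 9 -1 .010 -.002
```

```text
push y=-0.12 to -0.071 stop=False at x=-0.0698 Fx=-0.2 t=19.9
push y=0.12 to -0.060 stop=False at x=-0.0596 Fx=-1.7 t=21.8
push y=-0.12 to -0.050 stop=False at x=-0.0488 Fx=-0.3 t=23.7
push y=0.12 to -0.039 stop=False at x=-0.0389 Fx=-1.3 t=25.6
push y=-0.12 to -0.029 stop=False at x=-0.0281 Fx=-0.1 t=27.5
push y=0.12 to -0.018 stop=True at x=-0.0240 Fx=-0.2 t=29.1
push y=-0.12 to -0.014 stop=False at x=-0.0132 Fx=-0.2 t=30.9
push y=0.12 to -0.003 stop=True at x=-0.0125 Fx=-1.3 t=32.5
push y=-0.12 to -0.002 stop=True at x=-0.0124 Fx=-0.2 t=34.0
{1: np.float64(-0.012498397134877708), -1: np.float64(-0.012428910422240577)}
```

Both ends stop near the expected home position. One more gentle push at each, then I'll withdraw and look.

```bash
python3 loop.py -.0125 -.0124 3 1 .010 -.002; python3 - <<'E'
from b import *
e=C(sense()['eef_pos']); move_straight(W(e[0]-.02,e[1],Z),.15); move_straight(W(-.13,.12,.15),.2)
move_ptp([.40,.33,.25],O); st()
c=snap('top'); P=cloud(c)
for y in(.12,-.12):
    u,v=proj(c,[W(.01,y,.071)])[0].astype(int); s=P[v-7:v+8,u-7:u+8].reshape(-1,3); s=s[abs(s[:,2]-.071)<.012]; print(y,len(s),C(np.median(s,0)))
im=c['frame']; S=5; x0,y0=225,115
big=cv2.resize(im[y0:y0+118,x0:x0+140],None,fx=S,fy=S,interpolation=cv2.INTER_CUBIC)
for y in(.12,-.12):
    t=np.linspace(0,2*np.pi,30); q=np.array([W(.01+.01*np.cos(a),y+.01*np.sin(a),.071) for a in t])
    cv2.polylines(big,[((proj(c,q)+.5-[x0,y0])*S).astype(np.int32)],True,(255,0,0),1)
cv2.imwrite('pics/p4.png',big[...,::-1])
E
```

```text
push y=0.12 to -0.002 stop=True at x=-0.0126 Fx=-0.8 t=35.5
push y=-0.12 to -0.003 stop=True at x=-0.0124 Fx=-0.7 t=37.0
push y=0.12 to -0.002 stop=True at x=-0.0126 Fx=-0.5 t=38.4
{1: -0.0125, -1: -0.0124}
 t=40.7 [0.4007 0.3283 0.2493] w=-0.0000 F [-1.  -0.5  0.2]
0.12 46 [0.00898611 0.11641316]
-0.12 44 [ 0.00910805 -0.11967341]
```

View pics/p4.png

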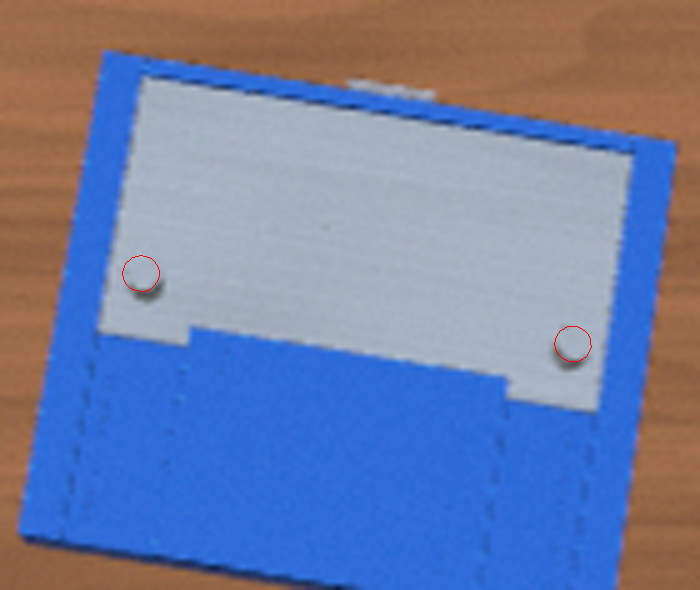

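The tray is covered by the lid. Its front edge, from (145,78) to (633,155), lies evenly against the far wall, and both knobs, at (141,274) and (573,344), are on their home circles.

```bash
python3 -c "
from bench import *
print(sign_off())"
```

```text
the job is handed in; nothing more can be done
None
```

The extractor lies on its drawn outline as drawn, and the lid was eased home against the far wall at both ends, both knobs measuring within about 1 mm of home along the track; I handed the job in at about 41 s.

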